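Hang the rod caddy on the draining stand by its keyhole plate

ROBOT

A 6-joint arm with a two-finger parallel gripper is mounted at the origin on a cart in front of the work surface, level with it; the furniture and walls round the work are solid. World frame = base frame: x ahead of the robot, y to its left, z up, the work surface at z = 0. Lengths are in m, angles in rad, forces in N, time in s.
With the tool pointing down it reaches from about 0.325 to 0.85 m from the base axis. Payload 4.4 kg.
Tool frame: the origin (TCP) lies at the very end of the fingers, on their centre line; the grasp point (between the pads) lies 19 mm behind it (bot.grip_depth is the distance from the TCP to the grasp point, in m); z points along the fingers, y is the line along which they close (so a half turn about z gives the same grasp; the last joint's range is limited). The gripper opens to 94 mm and grips with 3 to 60 N. Pads are 16 mm wide; open, the fingers measure 119 mm over their backs; the gripper's body (75 mm by 177 mm) begins 78 mm behind the grasp point.
Start: joints at [1.139, 0.207, 1.542, -0, 1.393, -0.15], TCP at [0.159, 0.552, 0.205] pointing down, gripper open.
Joint ranges: [-2.73, 2.73], [-0.86, 2.22], [0.23, 2.46], [-1.11, 4.25], [0.08, 2.63], [-2.82, 2.82]. Speed limits (rad/s): [2.79, 2.79, 3.14, 3.14, 3.14, 3.14].

INTERFACE

Orientations are given as a 3x3 rotation matrix whose columns are the frame's x, y, z axes.
In Python, from workcell import bot gives the robot as it stands.
- The arm moves only by the tool play_rows, never from a script. Its argument "targets" is a list of rows, each a list of 7 numbers: the gripper command: -1 is fully open, 1 is shut, values between are in proportion, then the shift along the tool's x, y, z in mm, then the turn, a rotation vector about the tool's x, y, z in degrees. A call has 1 to 5 rows; each row is the pose to reach, as a shift and turn from the pose commanded when the call began, along the tool's axes at that moment; what a row does not reach only later rows make up. A row lasts 1/12 s, in which the tool goes at most 41.7 mm and 7.16 degrees, less where a joint would pass 70% of its speed; a pose out of reach is approached as far as the arm can. A call with a gripper value outside its range is refused whole. The fingers move at their own pace and stop on an object; "force" is the grip in N (left out, the last holds). Time passes only in rows, so rows that repeat a pose let the fingers close. It gives the time, the measured TCP pose, the force, the opening and the grip force at its end, in the units of the state.
- bot.get_obs(): the state, without advancing time (a new reading comes with each control period).
- bot.get_image(name): name is "side" or "top"; returns a dict with "image" (384x512x3 uint8, red, green, blue), "fov_y" (degrees; the focal length in pixels is half the picture's height over the tangent of half this angle, whatever the lens; pixels are square), "cx", "cy" (the principal point, pixels), "rvec" (rotation vector, rad) and "tvec" (3), from world to camera coordinates, as OpenCV has them. Camera axes: x right, y down, z forward; pixel columns grow to the right and rows downward; lengths in m; the calibration is good to about 2 mm. A picture is of the moment at which its call begins. There is no depth.
- bot.close_job(): hands the job in; it is judged then, once.
The state is a dict: "time_s": time; "joints": joint angles; "joint_velocities": joint speeds; "effort": joint torques, N m; "ee_pos": TCP position; "tool_rot": TCP orientation; "contact_force": force on the tool from outside, world axes, zero at the start; "wrist_torque": the same for the moment, N m; "grip_width": finger opening in m; "grip_force": force on a finger pad.
Only numpy, scipy, OpenCV 4.12 (cv2) and the standard library are available. Lean on these libraries where they do the work, as an engineer would, in place of code of your own. Each camera call takes 0.05 s, during which the arm holds its last target. There are 200 camera calls.

TASK

Pick up the blue caddy by its grey grip and hang it on the white draining stand: bring the wide ends of both keyholes over the two stud heads, press the plate back against the dark hanger so that the spring pin goes in, then slide the caddy straight down until it is fully home and the pin snaps out through its hole, and let go. The hanger has been clamped by hand at an unknown height, so feel for the studs with light pressure and never force the plate, and leave the glassware alone.

Things in the scene. Friction and masses are not known exactly. Their poses are not given: they have to be found in the camera images.
- caddy: Loose blue plastic rod caddy with an upright steel back plate, 0.2 to 0.5 kg, standing on the worktop. Origin: centre of its underside; x from the grip to the back plate (into the stand once hung), y along its width, z up. Bin 110 mm wide (y), x -30 to 26 mm, 55 mm high, open above. Plate: x 26 to 30 mm (4 mm thick), 110 mm wide, 120 mm high
- caddy_keyholes (a point): On the plate's rear face, midway between the keyholes' wide ends (caddy frame 30, 0, 80 mm); axes as the caddy. Keyholes at y -38 and 38 mm: round wide end 20 mm across at this height; above it a slot 11 mm wide ending 24 mm higher. Pin hole 10 mm across at y 0, 20.5 mm above this point. Fully home, the stud centres are 20 mm above this point
- caddy_grip (a point): Centre of the caddy's grey upright grip (caddy frame 2, 0, 95 mm; axes as the caddy): 30 mm in x, 16 mm thick in y, z 72 to 118 mm. Take it from above, across y; the space beside it is free down to z 60 mm
- drain_stand: White draining stand, fixed. Origin: centre of the underside of its grey trough (124 x 360 x 22 mm high); x away from the robot into the upright panel, y left along it, z up. Panel face at x 45 mm, top edge at z 183 mm. White pegs at y +-107 and +-150 mm slant up to z 160 mm, 45 mm out (a tube on one). Mid: dark hanger plate with studs (see stud_mark); press its stud heads with under 15 N
- stud_mark (a point): Fixed point on the hanger's front face plane, midway between its two studs (y -38, 38 mm), 170 mm above the worktop; axes as the stand. The hanger is clamped firmly so that the studs are anywhere from 2 to 38 mm below this point; their true height is not reported. Stud head 16 mm across, 4 mm thick, face 9.7 mm out; neck 8 mm across, 5.5 mm long. Hanger: 13 mm above to 55 mm below the studs
- lock_pin (a joint): Brass spring pin, 7 mm across, midway between the studs and level with them; metres pushed in: 0 = out (round tip 6 mm out from the hanger face), 0.006 = flush. Spring 2.5 N at 0, 5.5 N flush; it drags on the plate, so the weight alone does not bring the caddy home. With the caddy fully home it snaps back to 0 through the plate's pin hole
- beaker_100: bystander: small low glass beaker, loose on the worktop; origin at the centre of its underside. Leave it where it is
- beaker_250: bystander: larger glass beaker, loose on the worktop; origin at the centre of its underside. Leave it where it is
- flask_conical: bystander: conical flask with blue liquid, loose on the worktop; origin at the centre of its underside. Leave it where it is
- wash_bottle: bystander: white wash bottle with blue cap, loose on the worktop; origin at the centre of its underside. Leave it where it is

How it is judged:
On the way, in this order (a step that is already met when the one before it is completed fails the run):
1. the caddy is lifted clear of the worktop (height (world z) of caddy above 0.03 m), for 0.1 s.
2. the wide ends are over both stud heads and the plate is pressed flat to the hanger (within 2.8 mm), pushing the pin in at least 2.5 mm (x of caddy_keyholes in the frame of stud_mark above -0.0028 m and y of caddy_keyholes in the frame of stud_mark between -0.005 and 0.005 m and value of joint lock_pin above 0.0025 m), for 0.1 s.
At the end, for the whole second after the job is handed in: The caddy hangs from both studs, fully home and let go: plate within 2.8 mm of the hanger face and centred to 5 mm, wide ends 19 to 62 mm below stud_mark, pin out again through its hole (under 1.5 mm pushed in), upright and square to the panel to 0.08 rad, at rest, borne by the stand (x of caddy_keyholes in the frame of stud_mark above -0.0028 m and y of caddy_keyholes in the frame of stud_mark between -0.005 and 0.005 m and value of joint lock_pin below 0.0015 m and z of caddy_keyholes in the frame of stud_mark between -0.062 and -0.019 m and angle between caddy's own z axis and vertical below 0.08 rad and angle between the x axis of caddy and the x axis of drain_stand, either way round below 0.08 rad and linear speed of caddy below 0.01 m/s and contact force between caddy and drain_stand above 0.5 N); the robot touches nothing.
It fails at once if the caddy is forced against the stand or its studs (over 15 N) while the wide ends are not over the heads (contact force between caddy and drain_stand above 15 N and x of caddy_keyholes in the frame of stud_mark below -0.006 m).
It fails at once if the caddy is forced against the stand with more than 45 N while the pin is pushed in (contact force between caddy and drain_stand above 45 N and value of joint lock_pin above 0.002 m).
It fails at once if a piece of glassware or the wash bottle is pushed more than 15 mm (distance of any of beaker_100, beaker_250, flask_conical, wash_bottle from where it was at the start of the episode above 0.015 m).
It also fails if it takes over 72 s, if anything falls off the work surface, if the arm or the gripper's body presses on something with over 40 N, if the wrist force passes 120 N, or if a joint passes its speed limit or range.

## Working session

There is one attempt and no reset: what is moved stays moved. The work goes in short steps, Python scripts to look and compute and a tool call to move; the robot and the scene stay as the last step left them, time stands still between calls to the robot, and variables do not carry over. Pictures are saved under pics/ and viewed, at most 10 in all, crops included, and the job is handed in when it is done.

Besides the shell and the picture viewer there is one more tool, called after ">>>" as name([rows], argument=value, ...), one row to a line, values as JSON. play_rows: Moves the arm, as the interface text tells. Its arguments: {"type":"object","properties":{"targets":{"type":"array"},"force":{"type":"number"}},"required":["targets"]}

```bash
mkdir -p pics; cat > h.py <<'E'
import numpy as np, cv2
from workcell import bot
def cam(n,save=None):
    d=bot.get_image(n); im=d['image']
    f=im.shape[0]/2/np.tan(np.radians(d['fov_y'])/2)
    d['K']=np.array([[f,0,d['cx']],[0,f,d['cy']],[0,0,1.]]); d['R']=cv2.Rodrigues(np.array(d['rvec'],float))[0]
    if save: cv2.imwrite(save,im[:,:,::-1])
    return d
def ray(d,px):
    v=d['R'].T@np.linalg.inv(d['K'])@np.array([px[0],px[1],1.]); return -d['R'].T@np.array(d['tvec'],float).ravel(),v
def atz(d,px,z):
    c,v=ray(d,px); return c+v*(z-c[2])/v[2]
def proj(d,P):
    p=d['K']@(d['R']@np.array(P,float).T+np.array(d['tvec'],float).reshape(3,1)); return (p[:2]/p[2]).T
def crop(d,x0,y0,x1,y1,k,name):
    cv2.imwrite(name,cv2.resize(d['image'][y0:y1,x0:x1,::-1],None,fx=k,fy=k,interpolation=cv2.INTER_CUBIC))
E
python3 - <<'E'
from h import *
for n in('top','side'):
    d=cam(n); cv2.imwrite(f'pics/{n}0.png',cv2.resize(d['image'][:,:,::-1],(800,600)))
    print(n,-d['R'].T@np.array(d['tvec']).ravel(),d['K'][0],d['R'][2])
print(bot.get_obs())
E
```

```text
top [0.4531888  0.05931223 1.44818261] [410.17515482   0.         256.69623588] [ 0.11600843 -0.00640205 -0.9932276 ]
side [ 0.56615576 -1.12925512  0.80760396] [480.66740804   0.         247.07173074] [ 0.02896477  0.87689878 -0.47980159]
{'time_s': 0.1, 'joints': array([ 1.13951056e+00,  2.07310400e-01,  1.54276306e+00, -2.19397149e-05,
        1.39352083e+00, -1.50491758e-01]), 'joint_velocities': array([ 0.00091029, -0.00167866, -0.003367  ,  0.00149232, -0.00084432,
       -0.00205454]), 'effort': array([-8.11692729e-06, -3.71862960e+01, -2.82294559e+01,  6.99009933e-02,
        3.11953272e-02, -8.03043554e-05]), 'ee_pos': array([0.15905478, 0.55182051, 0.20444356]), 'tool_rot': array([[-9.60836671e-01,  2.77114098e-01, -8.17141574e-04],
       [ 2.77115162e-01,  9.60834974e-01, -1.82736696e-03],
       [ 2.78749056e-04, -1.98224351e-03, -9.99997997e-01]]), 'contact_force': array([-0.16229996, -0.76154795, -0.4045667 ]), 'wrist_torque': array([-0.01347305, -0.01322492,  0.01816815]), 'grip_force': 0.0, 'grip_width': 0.09431433590650679}
```

View pics/top0.png

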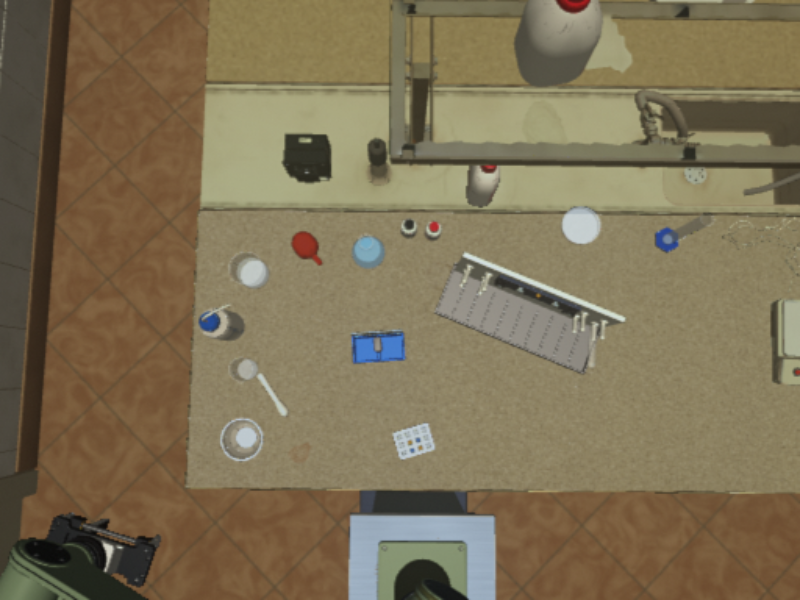

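View pics/side0.png

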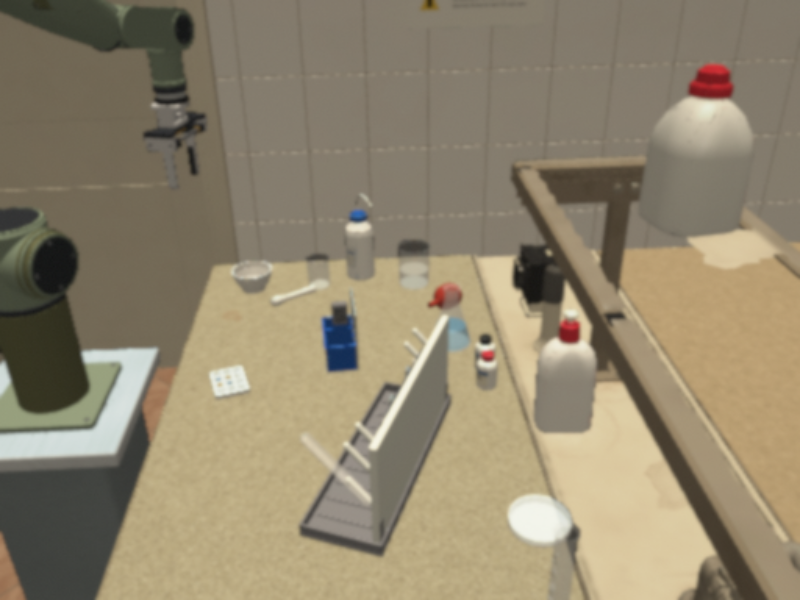

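The top view shows the caddy near (378,347) in the 800-wide picture, square to the robot, with the stand at about (530,313), yawed. The side view shows only the back of the panel. I'll enlarge the top view.

```bash
python3 - <<'E'
from h import *
d=cam('top'); crop(d,215,155,411,245,4,'pics/t1.png')
E
```

```text
(no output)
```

View pics/t1.png

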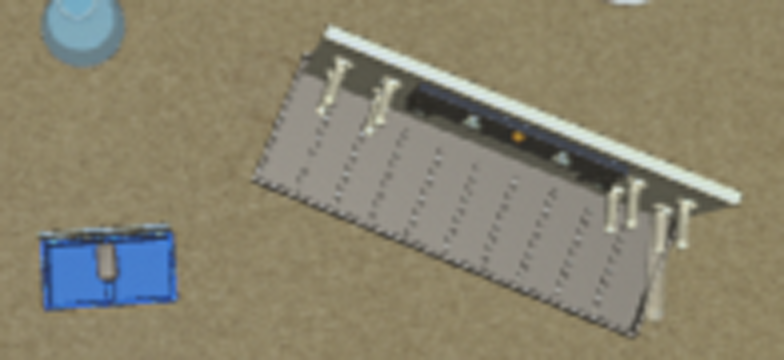

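```bash
cat > fit.py <<'E'
from h import *
from scipy.optimize import least_squares
def T(p,P):
    c,s=np.cos(p[2]),np.sin(p[2]); P=np.array(P,float)
    return np.c_[p[0]+c*P[:,0]-s*P[:,1],p[1]+s*P[:,0]+c*P[:,1],P[:,2]]
def fit(d,P,px,p0):
    r=least_squares(lambda p:(proj(d,T(p,P))-px).ravel(),p0,loss='soft_l1'); return r.x,r.fun.reshape(-1,2)
E
python3 - <<'E'
from fit import *
d=cam('top'); c=lambda L:np.array(L,float)/4+[215,155]
cp=[[.03,.055,.12],[.03,-.055,.12],[-.03,.055,.055],[-.03,-.055,.055],[.002,0,.118]]
p,r=fit(d,cp,c([[40,237],[174,229],[46,309],[177,300],[107,262]]),[.4,.1,0]); print('caddy',p,r.round(2).tolist())
sp=[[-.062,.18,.022],[-.062,-.18,.022],[.045,.18,.183],[.045,-.18,.183]]
p,r=fit(d,sp,c([[254,180],[634,334],[326,38],[738,204]]),[.5,-.15,-.4]); print('stand',p,r.round(2).tolist())
for z in(.132,.150,.168):
  Q=[atz(d,q,z) for q in c([[473,121],[518,136],[562,158]])]
  cs,s=np.cos(p[2]),np.sin(p[2])
  print(z,[np.round([cs*(q[0]-p[0])+s*(q[1]-p[1]),-s*(q[0]-p[0])+cs*(q[1]-p[1])],4).tolist() for q in Q])
E
```

```text
caddy [0.51244423 0.09738979 0.06686396] [[-0.46, -0.78], [-0.06, -0.72], [0.26, 0.18], [0.0, 0.55], [0.23, 0.67]]
stand [ 0.58571889 -0.21392278 -0.37372956] [[-0.74, 0.05], [0.89, 0.28], [-3.18, -0.98], [1.87, 0.38]]
0.132 [[0.0377, 0.0328], [0.0399, -0.0053], [0.0365, -0.0447]]
0.15 [[0.0342, 0.0352], [0.0363, -0.0024], [0.0329, -0.0412]]
0.168 [[0.0306, 0.0376], [0.0327, 0.0004], [0.0294, -0.0378]]
```

```bash
cat > go.py <<'E'
from h import *
from scipy.spatial.transform import Rotation as Ro
def go(pos,ydeg):
    o=bot.get_obs(); R=o['tool_rot']; a=np.radians(ydeg)
    y=np.array([np.cos(a),np.sin(a),0]); z=np.array([0,0,-1.]); Rt=np.c_[np.cross(y,z),y,z]
    print('shift',(R.T@(np.array(pos)-o['ee_pos'])*1e3).round(1),'turn',Ro.from_matrix(R.T@Rt).as_rotvec(degrees=True).round(2),'t',o['time_s'])
E
python3 -c "
from go import *
go([.5144,.0975,.24],93.83)"
```

```text
shift [-467.3 -338.3  -34.9] turn [ -0.08  -0.03 -19.92] t 0.2
```

>>> play_rows([
  [-1,-31,-22.5,-7,0,0,0],
  [-1,-62,-45,-14,0,0,0],
  [-1,-93,-67.5,-21,0,0,0],
  [-1,-124,-90,-28,0,0,0],
  [-1,-155.7,-112.7,-35,0,0,0],
])

```text
time_s: 0.62
ee_pos: [0.2781, 0.3995, 0.2405]
tool_rot: [[-0.961, 0.276, -0.0], [0.276, 0.961, -0.0], [0.0, -0.0, -1.0]]
contact_force: [0.4, 0.7, -0.1]
grip_width: 0.0939
grip_force: 0.0
```

>>> play_rows([
  [-1,-31,-22.5,0,0,0,0],
  [-1,-62,-45,0,0,0,0],
  [-1,-93,-67.5,0,0,0,0],
  [-1,-124,-90,0,0,0,0],
  [-1,-155.7,-112.7,0,0,0,0],
])

```text
time_s: 1.03
ee_pos: [0.3967, 0.248, 0.2405]
tool_rot: [[-0.961, 0.277, 0.0], [0.277, 0.961, 0.0], [-0.0, 0.0, -1.0]]
contact_force: [0.3, 1.0, 0.1]
grip_width: 0.0937
grip_force: 0.0
```

>>> play_rows([
  [-1,-31,-22.5,0,0,0,-4],
  [-1,-62,-45,0,0,0,-8],
  [-1,-93,-67.5,0,0,0,-12],
  [-1,-124,-90,0,0,0,-16],
  [-1,-155.7,-112.7,0,0,0,-20],
])

```text
time_s: 1.45
ee_pos: [0.5151, 0.0965, 0.2404]
tool_rot: [[-0.997, -0.071, -0.0], [-0.071, 0.997, 0.0], [0.0, 0.0, -1.0]]
contact_force: [-0.3, -0.0, -0.1]
grip_width: 0.0939
grip_force: 0.0
```

>>> play_rows([
  [-1,0,0,0,0,0,0],
  [-1,0,0,0,0,0,0],
])

```text
time_s: 1.62
ee_pos: [0.515, 0.0966, 0.2399]
tool_rot: [[-0.998, -0.064, -0.001], [-0.064, 0.998, 0.0], [0.001, 0.0, -1.0]]
contact_force: [-1.2, 0.0, 0.6]
grip_width: 0.0941
grip_force: 0.0
```

```bash
python3 -c "
from go import *
go([.5144,.0975,.24],93.83)
d=cam('top');crop(d,190,170,320,250,6,'pics/t2.png')
d=cam('side');crop(d,170,120,270,250,5,'pics/s2.png')
print(proj(cam('top'),[[.5144,.0975,.118]]))"
```

```text
shift [ 0.6  0.9 -0.1] turn [ 0.02 -0.07 -0.17] t 1.6167
[[241.99109015 221.17959902]]
```

>>> play_rows([
  [-1,0.5,1,35,0,0,0],
  [-1,0.5,1,70,0,0,0],
  [-1,0.5,1,105,0,0,0],
  [-1,0.5,1,140,0,0,0],
  [-1,0.5,1,165,0,0,0],
])

```text
time_s: 2.18
ee_pos: [0.511, 0.1009, 0.0727]
tool_rot: [[-0.997, -0.071, -0.003], [-0.071, 0.997, 0.0], [0.003, 0.0, -1.0]]
contact_force: [-0.4, -0.1, 0.3]
grip_width: 0.0939
grip_force: 0.0
```

>>> play_rows([
  [1,0,0,0,0,0,0],
  [1,0,0,0,0,0,0],
  [1,0,0,0,0,0,0],
  [1,0,0,0,0,0,0],
  [1,0,0,0,0,0,0],
], force=15)

```text
time_s: 2.6
ee_pos: [0.5159, 0.0995, 0.078]
tool_rot: [[-0.998, -0.069, 0.005], [-0.069, 0.998, 0.0], [-0.005, -0.0, -1.0]]
contact_force: [0.2, 0.5, 0.6]
grip_width: 0.0644
grip_force: 0.0
```

>>> play_rows([
  [1,0,0,0,0,0,0],
  [1,0,0,0,0,0,0],
  [1,0,0,0,0,0,0],
  [1,0,0,0,0,0,0],
  [1,0,0,0,0,0,0],
], force=50)

```text
time_s: 3.02
ee_pos: [0.5139, 0.0991, 0.0755]
tool_rot: [[-0.998, -0.068, 0.0], [-0.068, 0.998, 0.0], [-0.0, 0.0, -1.0]]
contact_force: [-0.7, 0.3, 0.1]
grip_width: 0.0308
grip_force: 0.0
```

```bash
python3 -c "
from go import *
d=cam('top');e=cam('side')
a=cv2.resize(d['image'][170:250,200:300,::-1],None,fx=4,fy=4,interpolation=2)
b=cv2.resize(e['image'][140:260,170:270,::-1],None,fx=4,fy=4,interpolation=2)
c=np.zeros((480,800,3),np.uint8);c[:320,:400]=a;c[:,400:]=b;cv2.imwrite('pics/g3.png',c)"
```

```text
(no output)
```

View pics/g3.png

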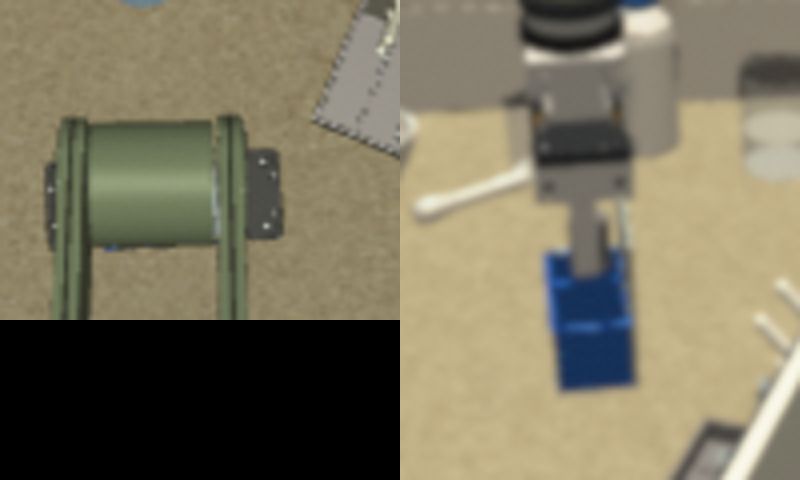

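The side view shows the fingers astride the grip at about (590,240) in the picture. From above, the arm hides the caddy. The grip is still closing.

>>> play_rows([
  [1,0,0,0,0,0,0],
  [1,0,0,0,0,0,0],
  [1,0,0,0,0,0,0],
  [1,0,0,0,0,0,0],
  [1,0,0,0,0,0,0],
], force=50)

```text
time_s: 3.53
ee_pos: [0.5137, 0.0992, 0.0753]
tool_rot: [[-0.998, -0.068, -0.0], [-0.068, 0.998, 0.0], [0.0, 0.0, -1.0]]
contact_force: [0.0, 0.9, 0.4]
grip_width: 0.0154
grip_force: 50.0
```

>>> play_rows([
  [1,0,0,-5,0,0,0],
  [1,0,0,-25,0,0,0],
  [1,0,0,-60,0,0,0],
  [1,0,0,-95,0,0,0],
  [1,0,0,-125,0,0,0],
])

```text
time_s: 3.95
ee_pos: [0.5134, 0.099, 0.2018]
tool_rot: [[-0.998, -0.068, -0.001], [-0.068, 0.998, -0.0], [0.001, -0.0, -1.0]]
contact_force: [1.2, 0.2, -3.2]
grip_width: 0.0155
grip_force: 50.0
```

>>> play_rows([
  [1,0,0,0,0,0,0],
  [1,0,0,0,0,0,0],
  [1,0,0,0,0,0,0],
])

```text
time_s: 4.2
ee_pos: [0.5124, 0.099, 0.1986]
tool_rot: [[-0.998, -0.068, -0.003], [-0.068, 0.998, -0.0], [0.003, 0.0, -1.0]]
contact_force: [-0.9, 0.0, -3.7]
grip_width: 0.0159
grip_force: 50.0
```

```bash
python3 - <<'E'
from fit import *
d=cam('top'); c=lambda L:np.array(L,float)/4+[215,155]
px=c([[254,180],[634,334],[326,38],[738,204]])
P=lambda h:[[-.062,.18,.022],[-.062,-.18,.022],[.045,h,.183],[.045,-h,.183]]
r=least_squares(lambda q:(proj(d,T(q[:3],P(q[3])))-px).ravel(),[.58,-.21,-.37,.17]); print(r.x,r.fun.round(2))
p=r.x;cs,s=np.cos(p[2]),np.sin(p[2])
for z in(.14,.158,.176):
  Q=[atz(d,q,z) for q in c([[473,121],[518,136],[562,158]])]
  print(z,[np.round([cs*(q[0]-p[0])+s*(q[1]-p[1]),-s*(q[0]-p[0])+cs*(q[1]-p[1])],4).tolist() for q in Q],np.mean([Q[0],Q[2]],0))
e=cam('side');crop(e,170,60,290,180,5,'pics/s4.png')
o=bot.get_obs();print(o['ee_pos'],o['contact_force'],o['wrist_torque'],o['grip_width'],o['grip_force'])
E
```

```text
[ 0.58547332 -0.21497993 -0.38026929  0.1719448 ] [-0.43 -0.23  0.97  0.62 -0.23 -0.24 -0.26 -0.14]
0.14 [[0.0358, 0.0352], [0.0382, -0.0027], [0.035, -0.0418]] [ 0.61711247 -0.23120372  0.14      ]
0.158 [[0.0322, 0.0375], [0.0346, 0.0001], [0.0315, -0.0384]] [ 0.61485695 -0.22720636  0.158     ]
0.176 [[0.0286, 0.0399], [0.031, 0.003], [0.0279, -0.035]] [ 0.61260144 -0.22320899  0.176     ]
[0.51167275 0.09901565 0.19742049] [-0.84873649  0.24298904 -3.21850808] [ 0.04336273  0.01324253 -0.00576129] 0.015795846865078685 49.990344643592834
```

View pics/s4.png

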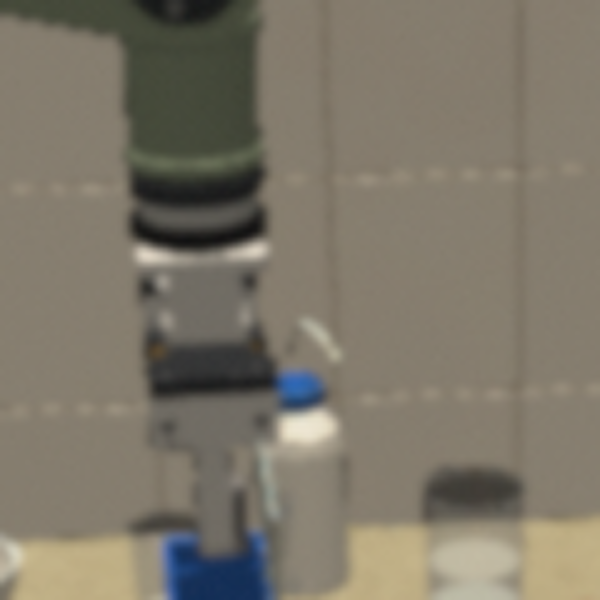

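The caddy is lifted about 0.12 m and hangs upright. I'll turn it to match the stand and go to a stand-off in front of it.

```bash
python3 -c "
from go import *
go([.553,-.202,.1733],68.2)"
```

```text
shift [ -20.9 -303.1   24. ] turn [-0.07 -0.34 25.71] t 4.3
```

>>> play_rows([
  [1,-2,-20,2,0,0,5.2],
  [1,-4,-50,5,0,0,10.4],
  [1,-6,-85,8,0,0,15.6],
  [1,-8,-120,10,0,0,20.8],
  [1,-10,-150,12,0,0,25.7],
])

```text
time_s: 4.72
ee_pos: [0.5325, -0.0514, 0.1857]
tool_rot: [[-0.927, 0.375, -0.005], [0.375, 0.927, 0.001], [0.005, -0.001, -1.0]]
contact_force: [-0.2, 0.2, -3.1]
grip_width: 0.0156
grip_force: 50.0
```

>>> play_rows([
  [1,0,0,0,0,0,0],
  [1,0,0,0,0,0,0],
])

```text
time_s: 4.88
ee_pos: [0.5326, -0.051, 0.1859]
tool_rot: [[-0.927, 0.374, -0.005], [0.374, 0.927, 0.002], [0.005, -0.0, -1.0]]
contact_force: [-0.7, -0.3, -2.6]
grip_width: 0.0155
grip_force: 50.0
```

```bash
python3 -c "
from go import *
go([.553,-.202,.1733],68.2)"
```

```text
shift [ -75.4 -132.5   12.2] turn [-0.02 -0.29 -0.15] t 4.8833
```

>>> play_rows([
  [1,-10,-30,3,0,0,0],
  [1,-25,-60,6,0,0,0],
  [1,-45,-90,10,0,0,0],
  [1,-65,-115,12,0,0,0],
  [1,-75,-132,12,0,0,0],
])

```text
time_s: 5.3
ee_pos: [0.5546, -0.2014, 0.1744]
tool_rot: [[-0.929, 0.371, -0.002], [0.371, 0.929, 0.001], [0.002, -0.0, -1.0]]
contact_force: [0.7, -0.3, -3.7]
grip_width: 0.0157
grip_force: 50.0
```

>>> play_rows([
  [1,0,0,0,0,0,0],
  [1,0,0,0,0,0,0],
  [1,0,0,0,0,0,0],
])

```text
time_s: 5.55
ee_pos: [0.5541, -0.1983, 0.1752]
tool_rot: [[-0.929, 0.37, -0.002], [0.37, 0.929, 0.002], [0.003, 0.001, -1.0]]
contact_force: [-0.1, 0.1, -3.6]
grip_width: 0.0158
grip_force: 50.0
```

```bash
python3 - <<'E'
from go import *
go([.553,-.202,.1733],68.2)
o=bot.get_obs();print(o['contact_force'],o['wrist_torque'])
d=cam('top');e=cam('side')
a=cv2.resize(d['image'][155:235,270:370,::-1],None,fx=4,fy=4,interpolation=2)
b=cv2.resize(e['image'][170:290,190:290,::-1],None,fx=4,fy=4,interpolation=2)
c=np.zeros((480,800,3),np.uint8);c[:320,:400]=a;c[:,400:]=b;cv2.imwrite('pics/g5.png',c)
E
```

```text
shift [-0.4 -3.8  1.8] turn [ 0.07 -0.17  0.09] t 5.55
[-0.14811658  0.14284822 -3.57829622] [-0.03481463  0.04808304 -0.02884102]
```

View pics/g5.png

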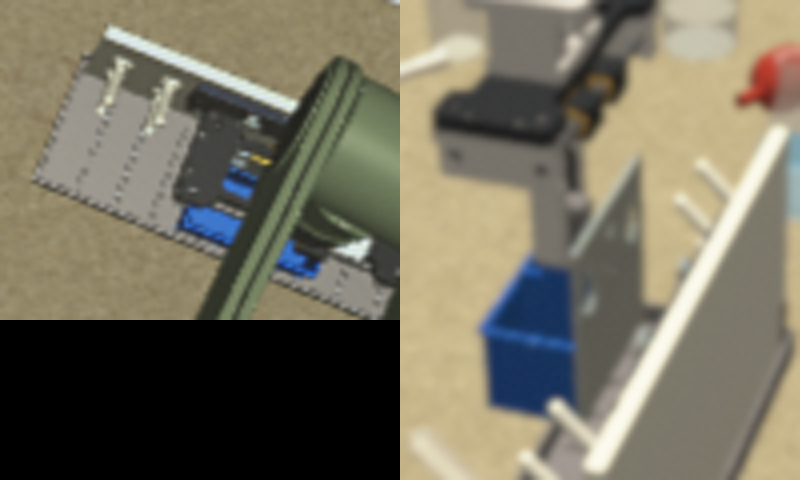

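The side view shows the plate's rear face and one stud head just above the panel's edge, at about (685,268) in the picture. I'll check that against projected stud heights.

```bash
python3 - <<'E'
from fit import *
e=cam('side');p=[.5855,-.215,-.380]
for z in(.132,.14,.148,.156,.164):
    q=proj(e,T(p,[[.032,.038,z],[.032,-.038,z]]));print(z,q.round(1).tolist(),((q[0]-[245,205])*10).round())
print('panel top',proj(e,T(p,[[.045,.172,.183],[.045,-.172,.183]])).round(1))
crop(e,225,195,285,255,10,'pics/s6.png')
# caddy plate corners, expected
t=bot.get_obs(); a=-.38; cp=[t['ee_pos'][0]-.0015*np.cos(a),t['ee_pos'][1]-.0015*np.sin(a),a]
zb=t['ee_pos'][2]-.0753
q=T(cp,[[.03,.055,.12],[.03,-.055,.12],[.03,.038,.08],[.03,-.038,.08]]);q[:,2]+=zb;print(t['ee_pos'],proj(e,q).round(1).tolist())
E
```

```text
0.132 [[262.1, 245.9], [252.0, 264.8]] [171. 409.]
0.14 [[262.1, 243.2], [251.9, 262.0]] [171. 382.]
0.148 [[262.1, 240.4], [251.8, 259.1]] [171. 354.]
0.156 [[262.0, 237.6], [251.8, 256.2]] [170. 326.]
0.164 [[262.0, 234.8], [251.7, 253.3]] [170. 298.]
panel top [[282.6 201.1]
 [236.  285.8]]
[ 0.55450991 -0.19845873  0.17610441] [[249.0, 207.3], [232.5, 232.4], [247.0, 225.3], [235.9, 243.2]]
```

View pics/s6.png

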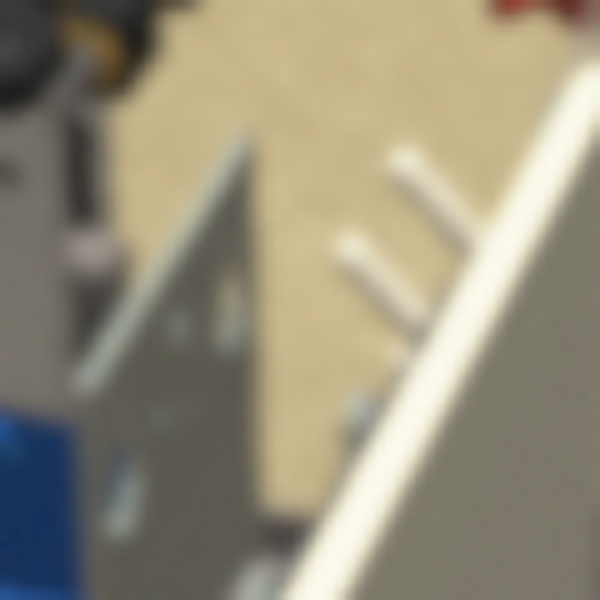

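>>> play_rows([
  [1,-2,-3.8,3,0,0,0],
  [1,-4,-3.8,6,0,0,0],
  [1,-6,-3.8,6,0,0,0],
  [1,-8,-3.8,6,0,0,0],
  [1,-10,-3.8,6,0,0,0],
])

```text
time_s: 6.12
ee_pos: [0.5628, -0.2075, 0.1704]
tool_rot: [[-0.929, 0.371, -0.0], [0.371, 0.929, 0.0], [0.0, 0.0, -1.0]]
contact_force: [0.7, 0.0, -3.5]
grip_width: 0.0158
grip_force: 50.0
```

>>> play_rows([
  [1,0,0,0,0,0,0],
  [1,0,0,0,0,0,0],
])

```text
time_s: 6.28
ee_pos: [0.5628, -0.2076, 0.1705]
tool_rot: [[-0.929, 0.371, 0.0], [0.371, 0.929, -0.0], [-0.0, -0.0, -1.0]]
contact_force: [-0.4, 0.3, -2.9]
grip_width: 0.0156
grip_force: 50.0
```

>>> play_rows([
  [1,0,0,0,0,0,0],
  [1,0,0,0,0,0,0],
])

```text
time_s: 6.45
ee_pos: [0.5626, -0.2075, 0.1705]
tool_rot: [[-0.929, 0.371, -0.0], [0.371, 0.929, -0.0], [0.0, -0.0, -1.0]]
contact_force: [-0.2, -0.2, -3.6]
grip_width: 0.0157
grip_force: 50.0
```

>>> play_rows([
  [1,0,0,0,0,0,0],
  [1,0,0,0,0,0,0],
])

```text
time_s: 6.62
ee_pos: [0.5626, -0.2075, 0.1705]
tool_rot: [[-0.929, 0.371, 0.0], [0.371, 0.929, -0.0], [-0.0, 0.0, -1.0]]
contact_force: [0.5, -0.0, -3.1]
grip_width: 0.0157
grip_force: 50.0
```

```bash
cat > st.py <<'E'
from go import *
p=np.array([.5855,-.215]);a=-.38
o=bot.get_obs();d=o['ee_pos'][:2]-p;c,s=np.cos(a),np.sin(a);M=np.array([[c,s],[-s,c]])
print('stand xy mm',(M@d*1e3).round(1),'wide z',round((o['ee_pos'][2]+.0047)*1e3,1),'F',(M@o['contact_force'][:2]).round(1),o['contact_force'][2].round(1),'T',o['wrist_torque'].round(2),o['time_s'])
E
python3 st.py
```

```text
stand xy mm [-24.1  -1.5] wide z 175.2 F [0.5 0.1] -3.1 T [-0.04  0.01 -0.05] 6.6167
```

>>> play_rows([
  [1,-5,1.5,0,0,0,0],
  [1,-9,1.5,0,0,0,0],
  [1,-13,1.5,0,0,0,0],
  [1,-16,1.5,0,0,0,0],
  [1,-18,1.5,0,0,0,0],
])

```text
time_s: 7.03
ee_pos: [0.5804, -0.213, 0.1704]
tool_rot: [[-0.929, 0.371, -0.0], [0.371, 0.929, 0.0], [0.0, -0.0, -1.0]]
contact_force: [-3.0, 1.0, -0.9]
grip_width: 0.0158
grip_force: 50.0
```

>>> play_rows([
  [1,-1,0,0,0,0,0],
  [1,-1.5,0,0,0,0,0],
  [1,-2,0,0,0,0,0],
  [1,-2,0,0,0,0,0],
])

```text
time_s: 7.37
ee_pos: [0.5805, -0.213, 0.1701]
tool_rot: [[-0.928, 0.371, -0.003], [0.371, 0.928, 0.001], [0.003, 0.0, -1.0]]
contact_force: [-5.2, 1.9, 0.2]
grip_width: 0.0154
grip_force: 50.0
```

```bash
python3 st.py
```

```text
stand xy mm [-5.4  0. ] wide z 174.8 F [-5.5 -0.2] 0.2 T [ 0.3   1.02 -0.18] 7.3667
```

>>> play_rows([
  [1,0,0,1.5,0,0,0],
  [1,0,0,3,0,0,0],
  [1,0,0,4.5,0,0,0],
  [1,0,0,6,0,0,0],
  [1,0,0,7,0,0,0],
])

```text
time_s: 7.78
ee_pos: [0.5805, -0.2131, 0.1631]
tool_rot: [[-0.928, 0.371, -0.003], [0.371, 0.928, 0.001], [0.003, -0.0, -1.0]]
contact_force: [-4.7, 1.3, -1.6]
grip_width: 0.0159
grip_force: 50.0
```

```bash
python3 st.py
```

```text
stand xy mm [-5.4 -0.1] wide z 167.8 F [-4.8 -0.5] -1.6 T [ 0.32  1.05 -0.23] 7.7833
```

>>> play_rows([
  [1,0,0,0.8,0,0,0],
  [1,0,0,1.6,0,0,0],
  [1,0,0,2.4,0,0,0],
  [1,0,0,3,0,0,0],
  [1,0,0,3,0,0,0],
])

```text
time_s: 8.2
ee_pos: [0.5805, -0.2131, 0.1601]
tool_rot: [[-0.928, 0.371, -0.003], [0.371, 0.928, 0.001], [0.003, -0.0, -1.0]]
contact_force: [-4.3, 1.5, -2.2]
grip_width: 0.0158
grip_force: 50.0
```

```bash
python3 st.py
```

```text
stand xy mm [-5.3 -0.1] wide z 164.8 F [-4.5 -0.2] -2.2 T [ 0.26  1.01 -0.2 ] 8.2
```

>>> play_rows([
  [1,0,0,0.6,0,0,0],
  [1,0,0,1.2,0,0,0],
  [1,0,0,1.8,0,0,0],
  [1,0,0,2.4,0,0,0],
  [1,0,0,2.4,0,0,0],
])

```text
time_s: 8.62
ee_pos: [0.5805, -0.2131, 0.1578]
tool_rot: [[-0.928, 0.371, -0.003], [0.371, 0.928, 0.001], [0.003, -0.0, -1.0]]
contact_force: [-5.1, 2.8, -1.8]
grip_width: 0.0155
grip_force: 50.0
```

```bash
python3 st.py
```

```text
stand xy mm [-5.3 -0.1] wide z 162.5 F [-5.8  0.7] -1.8 T [ 0.26  1.   -0.26] 8.6167
```

>>> play_rows([
  [1,0,0,0.6,0,0,0],
  [1,0,0,1.2,0,0,0],
  [1,0,0,1.8,0,0,0],
  [1,0,0,2.4,0,0,0],
  [1,0,0,2.4,0,0,0],
])

```text
time_s: 9.03
ee_pos: [0.582, -0.2135, 0.155]
tool_rot: [[-0.929, 0.371, 0.001], [0.371, 0.929, -0.0], [-0.001, 0.0, -1.0]]
contact_force: [0.3, -0.2, -7.4]
grip_width: 0.0161
grip_force: 50.0
```

The horizontal force has gone and x advanced, so the heads are entering the wide ends. I'll ease down 1.5 mm and then go forward.

>>> play_rows([
  [1,0,0,0.5,0,0,0],
  [1,0,0,1,0,0,0],
  [1,-0.7,0,1.5,0,0,0],
  [1,-1.4,0,1.5,0,0,0],
  [1,-2,0,1.5,0,0,0],
])

```text
time_s: 9.45
ee_pos: [0.5841, -0.2145, 0.1546]
tool_rot: [[-0.929, 0.371, 0.001], [0.371, 0.929, -0.001], [-0.001, -0.0, -1.0]]
contact_force: [-0.4, 0.7, -2.8]
grip_width: 0.0158
grip_force: 50.0
```

```bash
python3 st.py
```

```text
stand xy mm [-1.5 -0. ] wide z 159.3 F [-0.6  0.5] -2.8 T [ 0.09  0.24 -0.  ] 9.45
```

>>> play_rows([
  [1,-0.8,0,0,0,0,0],
  [1,-1.6,0,0,0,0,0],
  [1,-2.4,0,0,0,0,0],
  [1,-3.2,0,0,0,0,0],
  [1,-4,0,0,0,0,0],
])

```text
time_s: 9.87
ee_pos: [0.5869, -0.2156, 0.1541]
tool_rot: [[-0.929, 0.371, -0.001], [0.371, 0.929, 0.0], [0.001, -0.0, -1.0]]
contact_force: [-3.7, 1.7, -0.4]
grip_width: 0.0161
grip_force: 50.0
```

```bash
python3 st.py
```

```text
stand xy mm [ 1.6 -0. ] wide z 158.8 F [-4.   0.2] -0.4 T [ 0.25  0.69 -0.01] 9.8667
```

>>> play_rows([
  [1,-1,0,0,0,0,0],
  [1,-2,0,0,0,0,0],
  [1,-3,0,0,0,0,0],
  [1,-4,0,0,0,0,0],
  [1,-4,0,0,0,0,0],
])

```text
time_s: 10.28
ee_pos: [0.5894, -0.2165, 0.1536]
tool_rot: [[-0.928, 0.371, -0.004], [0.371, 0.928, 0.002], [0.005, 0.0, -1.0]]
contact_force: [-7.2, 2.5, -0.3]
grip_width: 0.0157
grip_force: 50.0
```

```bash
python3 st.py
```

```text
stand xy mm [4.2 0.1] wide z 158.3 F [-7.6 -0.3] -0.3 T [ 0.46  1.33 -0.15] 10.2833
```

>>> play_rows([
  [1,-0.7,0,0,0,0,0],
  [1,-1.5,0,0,0,0,0],
  [1,-1.5,0,0,0,0,0],
  [1,-1.5,0,0,0,0,0],
  [1,-1.5,0,0,0,0,0],
])

```text
time_s: 10.7
ee_pos: [0.5895, -0.2164, 0.1533]
tool_rot: [[-0.928, 0.372, -0.007], [0.372, 0.928, 0.003], [0.008, 0.0, -1.0]]
contact_force: [-9.7, 4.2, 1.5]
grip_width: 0.0155
grip_force: 50.0
```

```bash
python3 st.py
```

```text
stand xy mm [4.2 0.1] wide z 158.0 F [-10.5   0.3] 1.5 T [ 0.57  1.87 -0.22] 10.7
```

Pressed flush, since x no longer changes. Now I'll slide down.

>>> play_rows([
  [1,0,0,1.5,0,0,0],
  [1,0,0,3,0,0,0],
  [1,0,0,4.5,0,0,0],
  [1,0,0,6,0,0,0],
  [1,0,0,7,0,0,0],
])

```text
time_s: 11.12
ee_pos: [0.5894, -0.2165, 0.1464]
tool_rot: [[-0.928, 0.372, -0.007], [0.372, 0.928, 0.003], [0.008, 0.0, -1.0]]
contact_force: [-10.9, 3.5, 1.6]
grip_width: 0.0156
grip_force: 50.0
```

```bash
python3 st.py
```

```text
stand xy mm [4.2 0.1] wide z 151.1 F [-11.4  -0.8] 1.6 T [ 0.63  1.78 -0.27] 11.1167
```

Sliding freely, still flush.

>>> play_rows([
  [1,0.5,0,2,0,0,0],
  [1,1,0,4,0,0,0],
  [1,1,0,6,0,0,0],
  [1,1,0,8,0,0,0],
  [1,1,0,9,0,0,0],
])

```text
time_s: 11.53
ee_pos: [0.5893, -0.2165, 0.1372]
tool_rot: [[-0.928, 0.372, -0.005], [0.372, 0.928, 0.002], [0.006, 0.0, -1.0]]
contact_force: [-7.2, 4.1, -2.2]
grip_width: 0.0156
grip_force: 50.0
```

```bash
python3 st.py
```

```text
stand xy mm [4.1 0.1] wide z 141.9 F [-8.2  1.1] -2.2 T [ 0.38  1.32 -0.16] 11.5333
```

>>> play_rows([
  [1,0,0,0.8,0,0,0],
  [1,0,0,1.6,0,0,0],
  [1,0,0,2.4,0,0,0],
  [1,0,0,3.2,0,0,0],
  [1,0,0,4,0,0,0],
])

```text
time_s: 11.95
ee_pos: [0.5894, -0.2164, 0.1332]
tool_rot: [[-0.928, 0.372, -0.005], [0.372, 0.928, 0.002], [0.006, 0.0, -1.0]]
contact_force: [-8.7, 3.5, 1.5]
grip_width: 0.0161
grip_force: 50.0
```

```bash
python3 st.py
```

```text
stand xy mm [4.2 0.1] wide z 137.9 F [-9.3  0. ] 1.5 T [ 0.44  1.31 -0.24] 11.95
```

>>> play_rows([
  [1,0,0,0.8,0,0,0],
  [1,0,0,1.6,0,0,0],
  [1,0,0,2.4,0,0,0],
  [1,0,0,3,0,0,0],
  [1,0,0,3,0,0,0],
])

```text
time_s: 12.37
ee_pos: [0.5895, -0.2165, 0.1321]
tool_rot: [[-0.928, 0.372, -0.005], [0.372, 0.928, 0.002], [0.005, 0.0, -1.0]]
contact_force: [-13.0, 4.7, 6.3]
grip_width: 0.0156
grip_force: 50.0
```

```bash
python3 st.py
```

```text
stand xy mm [4.2 0.1] wide z 136.8 F [-13.8  -0.4] 6.3 T [ 0.61  1.7  -0.28] 12.3667
```

>>> play_rows([
  [1,0.5,0,0.8,0,0,0],
  [1,1,0,1.6,0,0,0],
  [1,1,0,2,0,0,0],
  [1,1,0,2,0,0,0],
])

```text
time_s: 12.7
ee_pos: [0.5895, -0.2165, 0.1319]
tool_rot: [[-0.928, 0.372, -0.002], [0.372, 0.928, 0.001], [0.002, -0.0, -1.0]]
contact_force: [-12.5, 6.1, 11.2]
grip_width: 0.0158
grip_force: 50.0
```

```bash
python3 st.py
```

```text
stand xy mm [4.3 0.1] wide z 136.6 F [-13.9   1. ] 11.2 T [ 0.65  1.76 -0.23] 12.7
```

Hard stop reached: Fz is rising with no further motion. I'll relieve the load, then open.

>>> play_rows([
  [1,1,0,-1.5,0,0,0],
  [1,2,0,-2.5,0,0,0],
  [1,2.5,0,-3,0,0,0],
  [1,2.5,0,-3,0,0,0],
  [1,2.5,0,-3,0,0,0],
])

```text
time_s: 13.12
ee_pos: [0.5891, -0.2165, 0.1322]
tool_rot: [[-0.929, 0.371, 0.002], [0.371, 0.929, -0.001], [-0.002, -0.0, -1.0]]
contact_force: [0.3, 0.5, -3.3]
grip_width: 0.0158
grip_force: 50.0
```

```bash
python3 st.py
```

```text
stand xy mm [ 3.9 -0. ] wide z 136.9 F [0.1 0.6] -3.3 T [-0.01  0.    0.01] 13.1167
```

>>> play_rows([
  [0,0,0,0,0,0,0],
  [0,0,0,0,0,0,0],
  [0,0,0,0,0,0,0],
  [0,0,0,0,0,0,0],
  [0,0,0,0,0,0,0],
])

```text
time_s: 13.53
ee_pos: [0.5887, -0.2163, 0.1326]
tool_rot: [[-0.929, 0.371, 0.001], [0.371, 0.929, -0.001], [-0.001, -0.0, -1.0]]
contact_force: [0.7, -0.2, 0.7]
grip_width: 0.045
grip_force: 0.0
```

>>> play_rows([
  [0,0,0,-10,0,0,0],
  [0,0,0,-30,0,0,0],
  [0,0,0,-60,0,0,0],
  [0,0,0,-95,0,0,0],
  [0,0,0,-130,0,0,0],
])

```text
time_s: 13.95
ee_pos: [0.5878, -0.2158, 0.2638]
tool_rot: [[-0.929, 0.371, -0.001], [0.371, 0.929, 0.0], [0.001, 0.0, -1.0]]
contact_force: [0.7, 0.4, 0.5]
grip_width: 0.0469
grip_force: 0.0
```

>>> play_rows([
  [0,30,0,0,0,0,0],
  [0,65,0,0,0,0,0],
  [0,100,0,0,0,0,0],
  [0,135,0,0,0,0,0],
  [0,170,0,0,0,0,0],
])

```text
time_s: 14.37
ee_pos: [0.4291, -0.1525, 0.263]
tool_rot: [[-0.929, 0.371, 0.001], [0.371, 0.929, -0.001], [-0.001, -0.0, -1.0]]
contact_force: [-0.1, -0.6, 0.7]
grip_width: 0.0466
grip_force: 0.0
```

>>> play_rows([
  [0,30,0,0,0,0,0],
  [0,50,0,0,0,0,0],
  [0,50,0,0,0,0,0],
  [0,50,0,0,0,0,0],
  [0,50,0,0,0,0,0],
])

```text
time_s: 14.78
ee_pos: [0.385, -0.135, 0.2631]
tool_rot: [[-0.929, 0.371, 0.002], [0.371, 0.929, -0.001], [-0.002, -0.0, -1.0]]
contact_force: [-0.8, -0.0, 0.0]
grip_width: 0.0469
grip_force: 0.0
```

```bash
python3 - <<'E'
from h import *
d=cam('top');e=cam('side')
a=cv2.resize(d['image'][155:255,280:380,::-1],None,fx=4,fy=4,interpolation=2)
b=cv2.resize(e['image'][170:290,190:290,::-1],None,fx=4,fy=4,interpolation=2)
c=np.zeros((480,800,3),np.uint8);c[:400,:400]=a;c[:,400:]=b;cv2.imwrite('pics/g7.png',c)
E
```

```text
(no output)
```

View pics/g7.png

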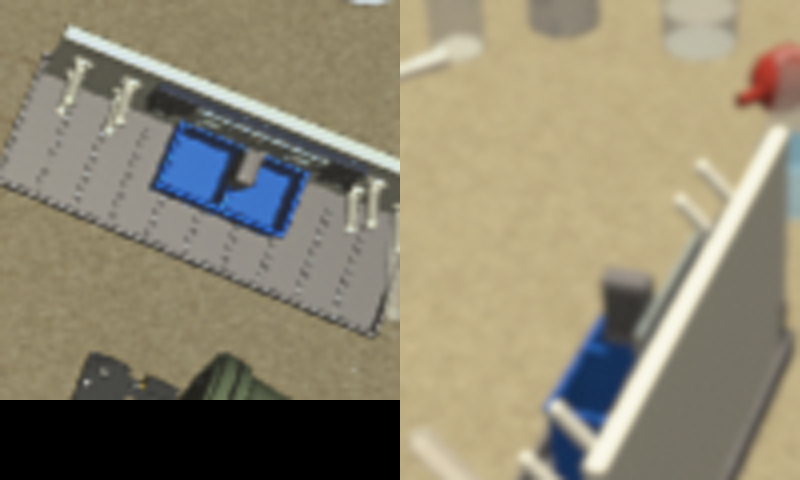

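Both views show the caddy hanging square against the hanger, with the grip upright near (250,165) in the top half of the picture, and the arm well clear. I'll hand it in.

```bash
python3 -c "
from workcell import bot
print(bot.close_job())"
```

```text
the job is handed in; nothing more can be done
None
```

The caddy hangs on both studs, slid down to a hard stop and released with the arm clear, and the job is handed in. I couldn't see the pin, but the caddy's outward push on the gripper fell to zero once I eased off, so it should be through its hole.

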